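Load the harness test fixture: matching nests and a levelled terminal strip

ROBOT

A 6-joint arm with a two-finger parallel gripper is mounted at the origin on the work surface. World frame = base frame: x ahead of the robot, y to its left, z up, the work surface at z = 0. Lengths are in mm, angles in rad, forces in N, time in s.
With the tool pointing down it reaches from about 350 to 850 mm from the base axis. Payload 8.1 kg.
Tool frame: the origin (TCP) lies midway between the tips of the shut fingers; the grasp point (between the pads) lies 19 mm behind it; z points along the fingers, y is the line along which they close (so a half turn about z gives the same grasp; the last joint's range is limited). The gripper opens to 85 mm and grips with 20 to 120 N. Pads are 22 mm wide; open, the fingers measure 114 mm over their backs; the gripper's body (76 mm by 85 mm) begins 54 mm behind the grasp point. The pads swing forward as they close: fully open they stand 13 mm farther back than shut.
Start: joints at [1.186, 0.13, 1.488, -0, 1.523, -0.085], TCP at [177.176, 573.249, 231.292] pointing down, gripper open.
Joint ranges: [-2.96, 2.96], [-0.89, 2.26], [0.02, 2.5], [-1.34, 4.48], [0, 2.73], [-2.66, 2.66]. Speed limits (rad/s): [2.39, 2.39, 2.79, 3.14, 3.14, 3.14].

INTERFACE

Orientations are given as a rotation vector (axis times angle).
In Python, from workcell import env gives the robot as it stands. The module is installed in compiled form; this text tells all that it offers. Calls block until the motion is done:
- env.goto(position, orientation): joint-space move of the TCP to a pose.
- env.move_straight(position, speed=150, ori=None): straight line of the TCP; ori=None keeps the orientation; speed is the mean speed in mm/s.
- env.move_j(angles): joint-space move.
- env.set_gripper(opening): finger opening in mm; the grip force is fixed at half the most; returns when the fingers have stopped.
- env.wait(seconds).
- env.solve_ik(position, orientation): joint angles nearest the present ones, or None.
- env.read_state(): the state.
- env.read_camera(name): name is "side" or "top" or "wrist"; returns the picture (420x560x3 uint8, red, green, blue); there is no depth.
- env.get_calibration(name): a dict with "mtx" (3x3 intrinsics, pixels), "extrinsics" (4x4, takes a point from camera to world coordinates); the wrist camera has in their place "T_tool_cam" (4x4, takes a point from camera to tool coordinates, whose origin is the TCP and whose axes are the flange's). Camera axes: x right, y up, looking along -z (the intrinsics and any distortion apply to the point x, -y, -z); pixel columns grow to the right and rows downward; lengths in mm; the calibration is good to about 2 mm. A picture is of the moment at which its call begins: read the wrist's pose just before it. get_calibration takes no time and is no camera call.
A pose or a line that the arm cannot do raises env.IKError and nothing moves.
- env.close_job(): hands the job in; it is judged then, once.
The state is a dict: "clock": time; "q": joint angles; "dq": joint speeds; "joint_torque": joint torques, N m; "tcp_pos": TCP position; "orientation": TCP orientation; "force": force on the tool from outside, world axes, zero at the start; "ft_torque": the same for the moment, N m; "width": finger opening in mm; "finger_force": force on a finger pad.
Only numpy, scipy, OpenCV 4.12 (cv2) and the standard library are available. Lean on these libraries where they do the work, as an engineer would, in place of code of your own. Each camera call takes 0.05 s, during which the arm holds its last target. There are 200 camera calls.

TASK

Load this harness test station: stand the round plug in the round nest and the oblong plug in the oblong nest, both upright as they are now. The terminal strip has to lie level, lengthwise along the stepped stand and centred on it, so first stack flat, on the white mark of the low step, the two spacer plates that together bring it level with the high step, then lay the strip across the high step and the spacers. Leave the spacer you do not need where it lies.

Things in the scene. Friction and masses are not known exactly. Their poses are not given: they have to be found in the camera images.
- round_plug: Loose round connector, an upright metal cylinder 40 mm in diameter and 50 mm high, silver below and dark grey at the top, black face on top. Origin: centre of its underside; z up.
- oblong_plug: Loose green rectangular connector, upright, 56 mm (its x) by 34 mm (its y) by 50 mm high, black face on top. Origin: centre of its underside; z up.
- strip: Loose white terminal strip, 130 mm long (its x), 36 mm wide (its y), 22 mm high, with two rows of dark screw holes on top. Origin: centre of its underside; z up. The two ends are alike.
- spacer_8: Loose yellow spacer plate, 50 mm (its x) by 36 mm (its y), 8 mm thick. Origin: centre of its underside; z up.
- spacer_12: Loose red spacer plate, 50 mm (its x) by 36 mm (its y), 12 mm thick. Origin: centre of its underside; z up.
- spacer_16: Loose blue spacer plate, 50 mm (its x) by 36 mm (its y), 16 mm thick. Origin: centre of its underside; z up.
- stand: Fixed grey stepped stand, 150 mm long (its x), 32 mm wide (its y), on a dark flange 176 x 56 x 3 mm. Origin: centre of its underside; z up. The high step runs from x = -75 to -15 mm, its top 36 mm above the table; the low step runs from x = -15 to +75 mm, its top 12 mm above the table: 24 mm lower. A white mark (50 x 26 mm) on the low step is centred at x = +30 mm, y = 0, where the spacers go, their long side along the stand.
- round_nest: Fixed shallow black round nest with an orange floor, 72 mm outside and 60 mm inside diameter, rim 10 mm high, floor 4 mm above the table. Origin: centre of its underside; z up.
- oblong_nest: Fixed shallow black rectangular nest with an orange floor, outside 88 mm (its x) by 66 mm (its y), inside 76 by 54 mm, rim 10 mm high, floor 6 mm above the table. Origin: centre of its underside; z up.
Not all that is in view belongs to the job. Several things have the shape of the stand; the one meant has the colours described above.

How it is judged:
By the outcome, as a careful person would: the job done as asked, in the order asked, and still so for the second after the job is handed in, with the robot touching nothing.
It also fails if it takes over 128 s, if anything falls off the work surface, if the arm or the gripper's body presses on something with over 40 N, if the wrist force passes 120 N, or if a joint passes its speed limit or range.

## Working session

There is one attempt and no reset: what is moved stays moved. The work goes in short steps, each a Python script; the robot and the scene stay as the last script left them, time stands still between calls to the robot, and variables do not carry over. Pictures are saved under pics/ and viewed, at most 14 in all, crops included, and the job is handed in when it is done.

```bash
mkdir -p pics; cat > h.py <<'E'
import numpy as np, cv2
from workcell import env
from scipy.spatial.transform import Rotation as R
def snap(name):
    s=env.read_state(); im=env.read_camera(name); return s,im
def save(im,fn): cv2.imwrite('pics/'+fn,im[:,:,::-1])
def cam(name,s=None):
    c=env.get_calibration(name)
    if name=='wrist':
        T=np.eye(4);T[:3,:3]=R.from_rotvec(s['orientation']).as_matrix();T[:3,3]=s['tcp_pos']
        return np.array(c['mtx']),T@np.array(c['T_tool_cam']),c
    return np.array(c['mtx']),np.array(c['extrinsics']),c
def ray(name,uv,z,s=None):
    "pixels -> world points on plane z"
    K,T,c=cam(name,s)
    uv=np.atleast_2d(np.float64(uv))
    d=c.get('dist'); 
    p=cv2.undistortPoints(uv.reshape(-1,1,2),K,None if d is None else np.array(d)).reshape(-1,2)
    D=np.c_[p[:,0],-p[:,1],-np.ones(len(p))]@T[:3,:3].T
    o=T[:3,3]; return o+D*((z-o[2])/D[:,2])[:,None]
def proj(name,P,s=None):
    K,T,c=cam(name,s); q=(np.atleast_2d(P)-T[:3,3])@T[:3,:3]
    q=np.c_[q[:,0],-q[:,1],-q[:,2]]; return (q@K.T)[:,:2]/q[:,2:]
E
python3 - <<'E'
from h import *
for n in ('top','side','wrist'):
    s,im=snap(n); save(im,n+'0.png'); c=env.get_calibration(n); print(n,{k:np.round(v,3).tolist() for k,v in c.items()})
print(s['orientation'],s['width'],s['clock'])
E
```

```text
top {'mtx': [[435.975, 0.0, 270.636], [0.0, 435.975, 197.206], [0.0, 0.0, 1.0]], 'extrinsics': [[0.025, 0.999, -0.046, 384.735], [-1.0, 0.025, -0.004, 6.404], [-0.002, 0.046, 0.999, 1246.985], [0.0, 0.0, 0.0, 1.0]]}
side {'mtx': [[384.976, 0.0, 282.902], [0.0, 384.976, 211.02], [0.0, 0.0, 1.0]], 'extrinsics': [[0.755, 0.498, -0.427, 53.563], [-0.655, 0.587, -0.475, -445.091], [0.014, 0.638, 0.77, 767.972], [0.0, 0.0, 0.0, 1.0]]}
wrist {'mtx': [[317.656, 0.0, 276.83], [0.0, 317.656, 206.812], [0.0, 0.0, 1.0]], 'T_tool_cam': [[0.0, 0.945, 0.326, 84.128], [1.0, -0.0, -0.0, -1.304], [-0.0, 0.326, -0.945, -141.417], [0.0, 0.0, 0.0, 1.0]]}
[-4.69118245e-01 -3.10597674e+00  2.61078260e-03] 85.19880598780614 0.1
```

View pics/top0.png

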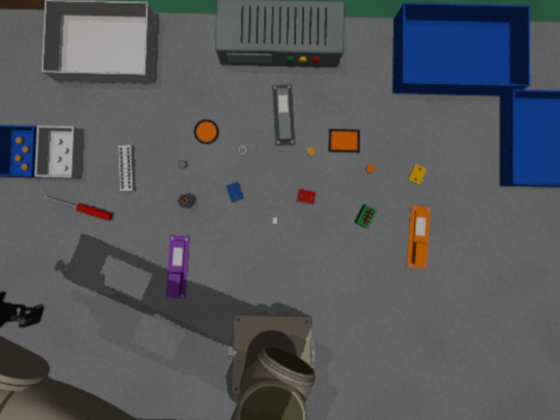

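View pics/side0.png

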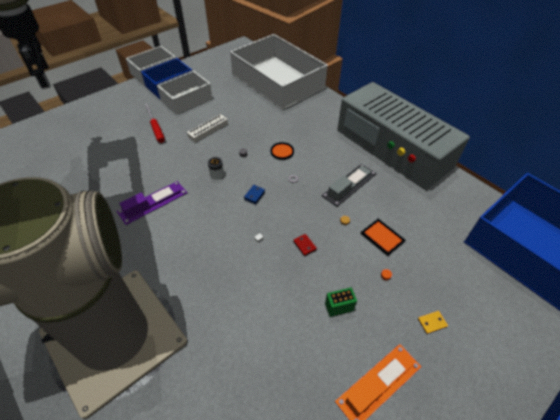

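The top view shows three stand-shaped things: grey (284,114), purple (178,267) and orange (419,237). Only the grey one, with its dark flange, fits the description. The spacers are blue (235,192), red (306,196) and yellow (418,174). Since 8+16=24, I need yellow and blue. I'll confirm the stand in an enlarged crop and get coarse positions.

```bash
python3 - <<'E'
from h import *
im=cv2.imread('pics/top0.png')
cv2.imwrite('pics/crop1.png',cv2.resize(im[75:225,160:360],None,fx=4,fy=4,interpolation=cv2.INTER_CUBIC))
for n,p,z in [('rnest',(206,131),5),('onest',(344,141),6),('stand',(284,114),15),('rplug',(186,201),50),('oplug',(367,215),50),('strip',(126,168),22),('s8',(418,174),8),('s16',(235,192),16),('s12',(306,196),12)]:
    P=ray('top',p,z)[0]; print(n,P.round(),np.hypot(P[0],P[1]).round(), proj('side',P).round())
E
```

```text
rnest [627. 201.   5.] 659.0 [[282. 151.]]
onest [ 608. -195.    6.] 638.0 [[383. 237.]]
stand [679. -21.  15.] 680.0 [[351. 182.]]
rplug [423. 243.  50.] 488.0 [[215. 163.]]
oplug [ 397. -255.   50.] 472.0 [[344. 297.]]
strip [513. 421.  22.] 664.0 [[208. 126.]]
s8 [ 518. -407.    8.] 659.0 [[434. 322.]]
s16 [453. 112.  16.] 467.0 [[255. 194.]]
s12 [447. -89.  12.] 456.0 [[305. 244.]]
```

View pics/crop1.png

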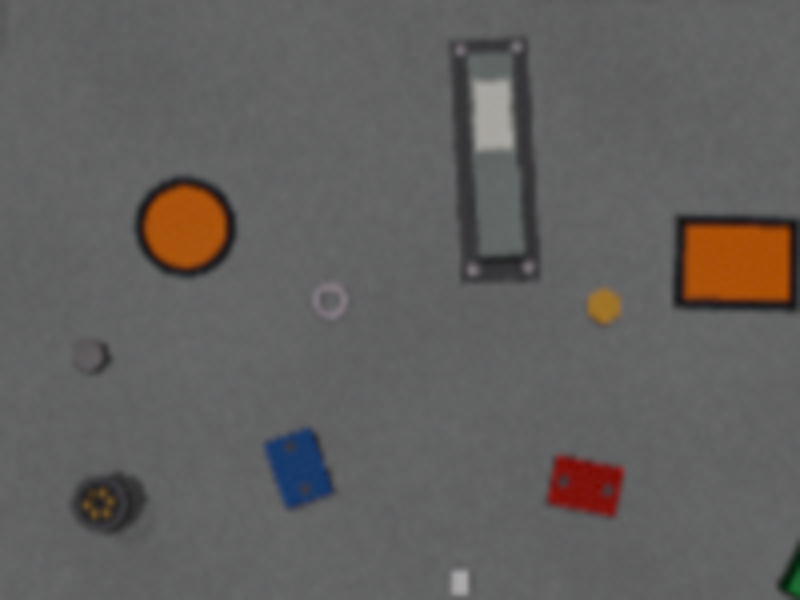

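The crop confirms the grey stand: the white mark is on its far half (492,115), and the high step is nearer the robot. Next I'll take three close wrist looks, which together cover every item.

```bash
cat >> h.py <<'E'
def down(a):
    "tool pointing down, closing line (tool y) at world angle a"
    y=np.array([np.cos(a),np.sin(a),0]); z=np.array([0,0,-1.]); return R.from_matrix(np.c_[np.cross(y,z),y,z]).as_rotvec()
def best(p,a):
    "angle a or a+pi with the last joint nearest its middle"
    c=[]
    for k in (a,a+np.pi):
        q=env.solve_ik(list(p),list(down(k)))
        if q is not None: c.append((abs(q[5]),k))
    return min(c)[1]
def go(p,a): env.goto(list(p),list(down(best(p,a))))
E
python3 - <<'E'
from h import *
import pickle
for n,p,a in [('A',(500,220,260),np.pi/2),('C',(600,-20,260),np.pi/2),('B',(500,-250,260),np.pi/2)]:
    go(p,a); env.wait(.2); s,im=snap('wrist'); save(im,'w'+n+'.png'); pickle.dump((s,im),open(n+'.pkl','wb')); print(s['clock'],s['q'].round(2) if hasattr(s['q'],'round') else s['q'])
E
python3 -c "
import cv2,numpy as np
cv2.imwrite('pics/AB.png',np.vstack([cv2.resize(np.hstack([cv2.imread('pics/w%s.png'%n) for n in p]),(800,300)) for p in ('AB','CC')]))"
```

```text
2.1 [ 0.32 -0.03  1.6   0.    1.57 -1.25]
4.65 [-0.12  0.12  1.45 -0.    1.57  1.45]
5.8833 [-0.55  0.01  1.56  0.    1.57  1.02]
```

View pics/AB.png

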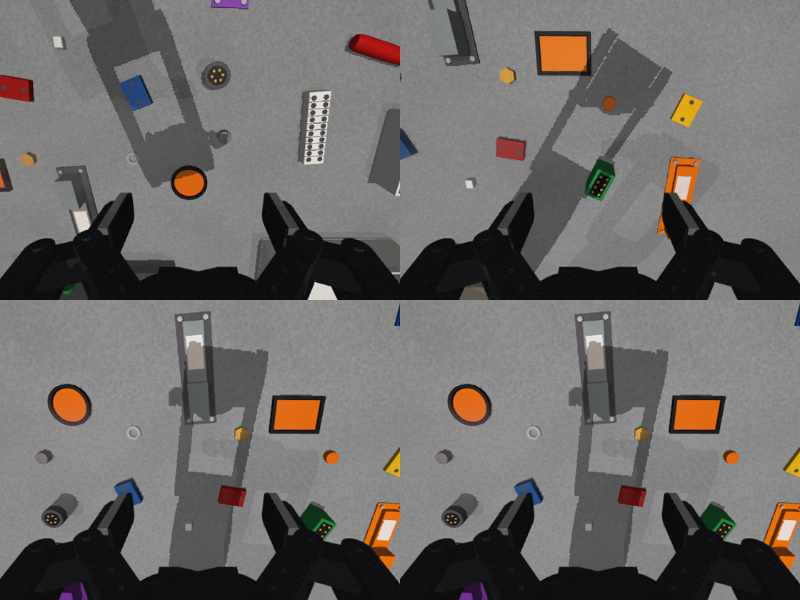

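The wrist pictures show every item; below I give each at full-resolution pixels, which are these ×1.4:
- **Picture A:** blue spacer (190,130), round plug (302,105), strip (442,178), round nest (265,255).
- **Picture B:** yellow spacer (402,154), green plug (280,252).
- **Picture C:** grey stand with its flange screws, and the oblong nest (416,159).

Next I'll measure them. Casting a silhouette onto its mid-height plane keeps the centre unbiased.

```bash
cat >> h.py <<'E'
import pickle
def blob(im,uv,lo,hi,rad=70,open_=0):
    "contour of the HSV-masked blob nearest uv"
    m=cv2.inRange(cv2.cvtColor(im,cv2.COLOR_RGB2HSV),np.array(lo),np.array(hi))
    if open_: m=cv2.morphologyEx(m,cv2.MORPH_OPEN,np.ones((open_,open_)))
    m=cv2.morphologyEx(m,cv2.MORPH_CLOSE,np.ones((5,5)))
    w=np.zeros_like(m); cv2.circle(w,tuple(int(v) for v in uv),rad,255,-1); m&=w
    cs=cv2.findContours(m,cv2.RETR_EXTERNAL,cv2.CHAIN_APPROX_NONE)[0]
    return max(cs,key=cv2.contourArea).reshape(-1,2)
def rect(s,c,z,name='wrist'):
    "centre, (long, short), angle of the long side, from a contour cast on plane z"
    P=ray(name,c,z,s)[:,:2].astype(np.float32); b=cv2.boxPoints(cv2.minAreaRect(P))
    e1,e2=b[1]-b[0],b[2]-b[1]
    if np.linalg.norm(e1)<np.linalg.norm(e2): e1,e2=e2,e1
    return b.mean(0),(np.linalg.norm(e1),np.linalg.norm(e2)),np.arctan2(e1[1],e1[0])%np.pi
BLUE=((100,110,20),(130,255,255)); YEL=((20,130,60),(34,255,255)); GRN=((45,100,15),(90,255,255)); ORG=((5,150,90),(18,255,255)); WHT=((0,0,175),(180,40,255))
E
python3 - <<'E'
from h import *
L={n:pickle.load(open(n+'.pkl','rb')) for n in 'ABC'}
for n,k,uv,col,z,rad,o in [('s16','A',(190,130),BLUE,8,45,0),('strip','A',(442,178),WHT,11,75,0),('rnest','A',(265,255),ORG,4,45,0),('rnest','C',(97,147),ORG,4,50,0),('onest','C',(416,159),ORG,6,60,0),('onest','B',(228,74),ORG,6,60,0),('s8','B',(402,154),YEL,4,40,0),('oplug','B',(280,252),GRN,25,50,0)]:
    s,im=L[k]; c=blob(im,uv,*col,rad=rad); r=rect(s,c,z); print(n,k,r[0].round(1),np.round(r[1],1),round(float(r[2]),3), c.min(0),c.max(0))
s,im=L['A']; cv2.imwrite('pics/z1.png',np.hstack([cv2.resize(im[60:150,250:350],(400,360),interpolation=2)[:,:,::-1],cv2.resize(L['C'][1][5:185,235:315],(160*2,360*2),interpolation=2)[:600,:,::-1][:360]]))
im=L['C'][1]; cv2.imwrite('pics/z2.png',np.hstack([cv2.resize(im[5:185,235:315],(267,600),interpolation=2)[:,:,::-1],cv2.resize(L['A'][1][60:160,250:350],(500,600),interpolation=2)[:,:,::-1]]))
E
```

```text
s16 A [453.8 117.5] [50.3 39.5] 0.372 [167 106] [213 154]
strip A [515.8 432.5] [132.1  35.7] 0.077 [426 127] [463 230]
rnest A [626.2 204.9] [57.5 56.2] 1.572 [244 238] [285 274]
rnest C [624.7 202.1] [57.6 56.8] 0.684 [ 74 123] [120 170]
onest C [ 608.5 -194. ] [75.2 51.8] 1.572 [383 140] [448 181]
onest B [ 608.6 -194.2] [75.2 52.2] 1.573 [195  50] [261  99]
s8 B [ 517.4 -404.5] [49.9 37.9] 2.75 [379 131] [423 177]
oplug B [ 391.1 -253.4] [76.  43.4] 2.687 [259 223] [300 280]
```

View pics/z2.png

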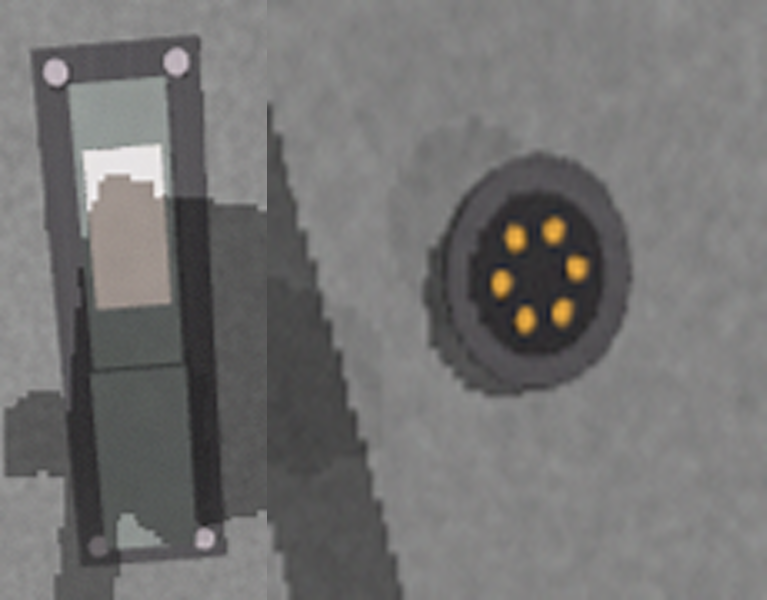

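Mapped back to full resolution, the flange screws are at about (251.5,26.6), (287.8,23.6), (264.4,168.8) and (296.1,166.4). The mark corners are (259.6,50.3), (283,48.5), (263.5,98) and (286.3,95.6), and the round plug's top centre is (304.5,105.5). I'll compute the stand pose, pick and place the round plug, then look over the oblong plug from above.

```bash
cat >> h.py <<'E'
def pick(p,a,z,pre=85,up=110):
    a=best((p[0],p[1],up),a); env.set_gripper(pre) if abs(env.read_state()['width']-pre)>2 else 0
    env.goto([p[0],p[1],up],list(down(a))); env.move_straight([p[0],p[1],z],120); env.set_gripper(0)
    s=env.read_state(); print('grip width',round(s['width'],1),'ff',s['finger_force'],'t',round(s['clock'],1))
    env.move_straight([p[0],p[1],up],150); print('after lift',round(env.read_state()['width'],1)); return a
def place(p,z,rel=60,up=110):
    "straight down, release, straight up"
    env.move_straight([p[0],p[1],z+12],120); env.move_straight([p[0],p[1],z],30); print('F',np.round(env.read_state()['force'],1))
    env.set_gripper(rel); env.move_straight([p[0],p[1],up],150); print('t',round(env.read_state()['clock'],1))
def look(p,a,z=200):
    "camera straight above p (tool x offset 84 of the camera)"
    c=[]
    for k in (a,a+np.pi):
        x=R.from_rotvec(down(k)).as_matrix()[:,0]; t=[p[0]-84*x[0],p[1]-84*x[1],z]; q=env.solve_ik(t,list(down(k)))
        if q is not None: c.append((np.abs(np.array(q)-env.read_state()['q']).max(),t,k))
    _,t,k=min(c,key=lambda v:v[0]); env.goto(t,list(down(k))); env.wait(.2); return snap('wrist')
E
python3 - <<'E'
from h import *
s,im=pickle.load(open('C.pkl','rb'))
S=ray('wrist',[(251.5,26.6),(287.8,23.6),(296.1,166.4),(264.4,168.8)],3,s)[:,:2]; M=ray('wrist',[(259.6,50.3),(283,48.5),(286.3,95.6),(263.5,98)],12,s)[:,:2]
d=(S[0]+S[1]-S[2]-S[3]); u=d/np.linalg.norm(d); c=S.mean(0)
print('screws',S.round(1).tolist(),'c',c.round(1),'ang',np.arctan2(u[1],u[0]).round(3),'mark',M.mean(0).round(1),'mark offset along',((M.mean(0)-c)@u).round(1),'sizes',np.linalg.norm(M-np.roll(M,1,0),axis=1).round(1))
sA=pickle.load(open('A.pkl','rb'))[0]; P=ray('wrist',(304.5,105.5),50,sA)[0]; print('rplug',P.round(1))
a=pick(P[:2],np.arctan2(P[1],P[0]),12)
env.goto([625.5,203,110],list(down(a))); 
place((625.5,203),16.5)
s,im=look((394,-254),np.pi/2,160); save(im,'op.png'); pickle.dump((s,im),open('op.pkl','wb'))
E
```

```text
screws [[757.9, 7.3], [760.9, -33.0], [600.7, -45.5], [597.6, -5.2]] c [679.3 -19.1] ang 0.078 mark [709.1 -16.7] mark offset along 29.9 sizes [50.2 26.  49.4 26.6]
rplug [424.  251.1  50. ]
grip width 39.0 ff 60.41025996208191 t 9.3
after lift 38.9
F [-1.6 -1.7  2.7]
t 13.4
```

View pics/op.png

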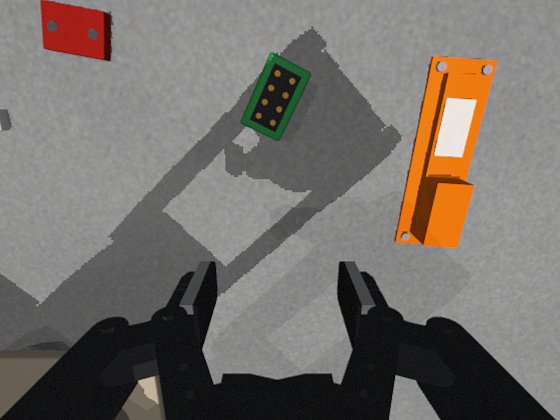

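The oblong plug sits straight below the camera at (275,97), with its full top face visible. The stand check is good: the mark lies 29.9 mm along and measures 50x26. I'll pick and place the oblong plug, then look over the yellow spacer.

```bash
python3 - <<'E'
from h import *
s,im=pickle.load(open('op.pkl','rb'))
c=blob(im,(275,97),*GRN,rad=60); P,sz,an=rect(s,c,50); print(P,sz,an)
assert abs(sz[0]-56)<5 and abs(sz[1]-34)<5
pick(P,an+np.pi/2,12)
T=(608.5,-194)
go((*T,110),0.)
s,im=snap('wrist'); pickle.dump((s,im),open('op2.pkl','wb'))
place(T,18.5)
s,im=look((517.4,-404.5),2.75+np.pi/2,140); save(im,'s8.png'); pickle.dump((s,im),open('s8.pkl','wb'))
c=blob(im,(277,97),*YEL,rad=90); print('s8',rect(s,c,8),c.min(0),c.max(0))
s,im=look((453.8,117.5),.372+np.pi/2,140); save(im,'s16.png'); pickle.dump((s,im),open('s16.pkl','wb'))
c=blob(im,(277,97),*BLUE,rad=90); print('s16',rect(s,c,16),c.min(0),c.max(0),s['clock'])
cv2.imwrite('pics/s.png',np.hstack([cv2.resize(cv2.imread('pics/%s.png'%n),(400,300)) for n in ('s8','s16')]))
s,im=snap('top'); save(im,'top1.png')
E
```

```text
[ 393.4788  -253.19766] (np.float32(54.633644), np.float32(32.981773)) 2.6878827
grip width 33.6 ff 60.21513283252716 t 18.2
after lift 33.4
F [ 0.5 -0.6 -0.2]
t 23.1
s8 (array([ 517.1122 , -404.65906], dtype=float32), (np.float32(49.146843), np.float32(35.81913)), np.float32(2.750987)) [255  64] [299 128]
s16 (array([453.1369  , 115.470924], dtype=float32), (np.float32(48.41735), np.float32(35.41239)), np.float32(0.37131274)) [254  63] [299 128] 26.9583
```

View pics/s.png

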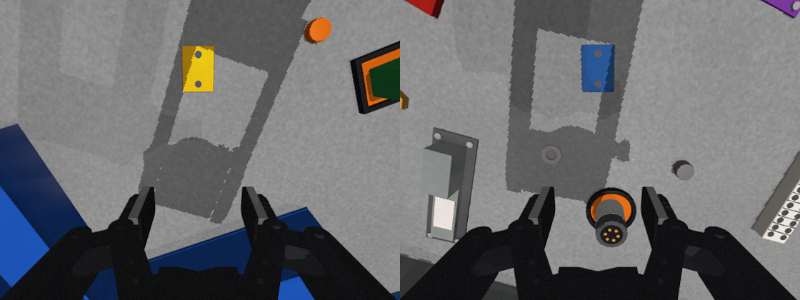

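View pics/top1.png

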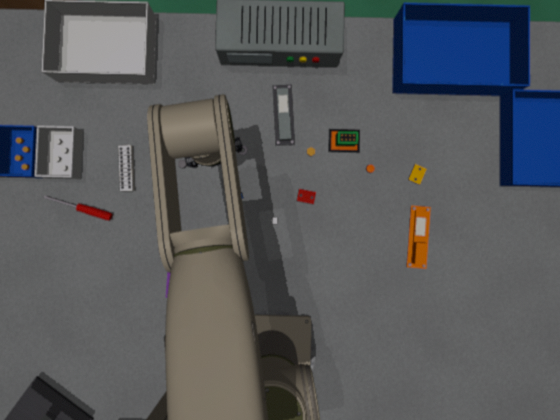

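Both plugs stand in their nests: green in the oblong nest at top (347,139), and the round one in its orange nest at s16 (611,225). The yellow spacer at s8 (198,68) and the blue at s16 (598,68) both measure the right size. Next I'll stack blue, then look to correct before placing yellow.

```bash
python3 - <<'E'
from h import *
M=np.array([709.2,-16.8]); A=.078+np.pi/2
pick((453.4,115.7),.3715+np.pi/2,4,pre=60)
go((*M,110),A); place(M,16.5,rel=56)
s,im=look(M,A,160); save(im,'st1.png'); pickle.dump((s,im),open('st1.pkl','wb'))
c=blob(im,(277,97),*BLUE,rad=90); print('s16',rect(s,c,28),c.min(0),c.max(0),s['clock'])
E
```

```text
grip width 34.3 ff 60.56025981903076 t 31.1
after lift 34.8
F [-2.3  0.8  6.3]
t 35.5
s16 (array([708.764   , -18.128931], dtype=float32), (np.float32(48.806652), np.float32(35.7176)), np.float32(0.078588925)) [255  64] [300 128] 36.2
```

View pics/st1.png

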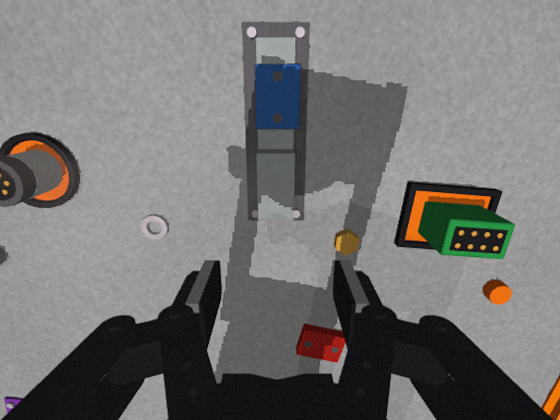

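Blue lies square on the low step at (277,96), overhanging both sides equally. I'll recheck the stand centre in this view, then place yellow.

```bash
python3 - <<'E'
from h import *
s,im=pickle.load(open('st1.pkl','rb'))
S=ray('wrist',[(251.5,32),(300,32),(254.5,214),(297,214)],3,s)[:,:2]; print('stand c',S.mean(0)); d=S[:2].sum(0)-S[2:].sum(0);u=d/np.linalg.norm(d);print(np.arctan2(u[1],u[0]),S.mean(0)+30*u)
M=np.array([708.9,-17.3]); A=.078+np.pi/2
pick((517.2,-404.6),2.751+np.pi/2,2,pre=60)
go((*M,110),A); place(M,30.5,rel=56)
s,im=look(M,A,160); save(im,'st2.png'); pickle.dump((s,im),open('st2.pkl','wb'))
c=blob(im,(277,97),*YEL,rad=90); print('s8',rect(s,c,36),c.min(0),c.max(0),s['clock'])
s,im=look((515.8,432.5),.077+np.pi/2,160); save(im,'strip.png'); pickle.dump((s,im),open('strip.pkl','wb'))
c=blob(im,(277,97),(0,0,150),(180,60,255),rad=110); print('strip',rect(s,c,22),c.min(0),c.max(0),s['clock'])
cv2.imwrite('pics/s2.png',np.hstack([cv2.resize(cv2.imread('pics/%s.png'%n),(400,300)) for n in ('st2','strip')]))
E
```

```text
stand c [679.13325556 -19.10692063]
0.07741516207306205 [709.04340384 -16.78678486]
grip width 33.4 ff 59.75066006183624 t 39.4
after lift 33.3
F [-3.7  0.5  6.6]
t 44.1
s8 (array([708.3947  , -18.648317], dtype=float32), (np.float32(49.0139), np.float32(35.63142)), np.float32(0.07281144)) [254  63] [300 129] 44.8
strip (array([501.97253, 463.52094], dtype=float32), (np.float32(166.98622), np.float32(115.38392)), np.float32(0.03973409)) [167   0] [310 207] 46.8333
```

View pics/s2.png

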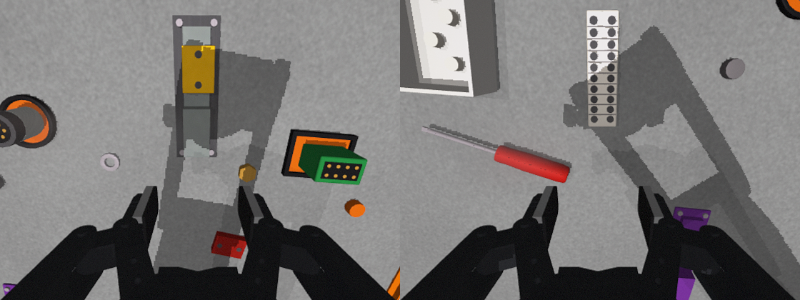

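Yellow sits squarely on blue at (198,69). The strip's top face has corners near (587,11) and (618,126), with its centre at full-resolution (284,96) and no obstacle near the fingers. I'll cast that and lay the strip.

```bash
python3 - <<'E'
from h import *
s,im=pickle.load(open('strip.pkl','rb'))
K=np.array([(187,11),(218,11),(218,126),(188,126)])*1.4+.5
Q=ray('wrist',K,22,s)[:,:2]; P=Q.mean(0); print(P,np.linalg.norm(Q-np.roll(Q,1,0),axis=1),)
d=Q[0]+Q[1]-Q[2]-Q[3]; an=np.arctan2(d[1],d[0])%np.pi; print(an)
assert np.linalg.norm(P-[515.8,432.5])<8
pick(P,an+np.pi/2,4,pre=60)
T=np.array([679.1,-18.6]); A=.0775+np.pi/2
go((*T,130),A); place(T,40.5,rel=56,up=140)
s,im=look((690,-18),A,160); save(im,'f.png'); pickle.dump((s,im),open('f.pkl','wb')); print(s['clock'])
s,im=snap('side'); save(im,'fs.png')
cv2.imwrite('pics/f2.png',np.hstack([cv2.resize(cv2.imread('pics/f.png')[0:260,190:370],(415,600)),cv2.resize(cv2.imread('pics/fs.png')[120:270,250:350],(385,577))[:600] if 0 else cv2.copyMakeBorder(cv2.resize(im[120:260,250:430][:,:,::-1],(385,300)),0,300,0,0,cv2.BORDER_CONSTANT)]))
E
```

```text
[512.48372734 423.87740861] [127.12658905  33.44926775 127.18015514  37.84771775]
0.08836704521085667Traceback (most recent call last):
  File "<stdin>", line 6, in <module>
AssertionError
```

The earlier estimate cast only the lit top face onto the mid-height plane, which shifted it outward. The view from overhead agrees with the top camera (513,421), so I'll use (512.5,423.9).

```bash
python3 - <<'E'
from h import *
pick((512.5,423.6),.078+np.pi/2,4,pre=60)
T=np.array([679.1,-18.6]); A=.0775+np.pi/2
go((*T,130),A); place(T,40.5,rel=56,up=140)
s,im=look((690,-18),A,160); save(im,'f.png'); pickle.dump((s,im),open('f.pkl','wb')); print(s['clock'])
s,im=snap('side'); save(im,'fs.png')
cv2.imwrite('pics/f2.png',np.hstack([cv2.resize(cv2.imread('pics/f.png')[0:260,190:370],(415,600)),cv2.copyMakeBorder(cv2.resize(im[120:260,250:430][:,:,::-1],(385,300)),0,300,0,0,cv2.BORDER_CONSTANT)]))
E
```

```text
grip width 34.5 ff 62.01095223426819 t 51.2
after lift 34.8
F [-2.8  0.3  7.4]
t 56.6
57.2333
```

View pics/f2.png

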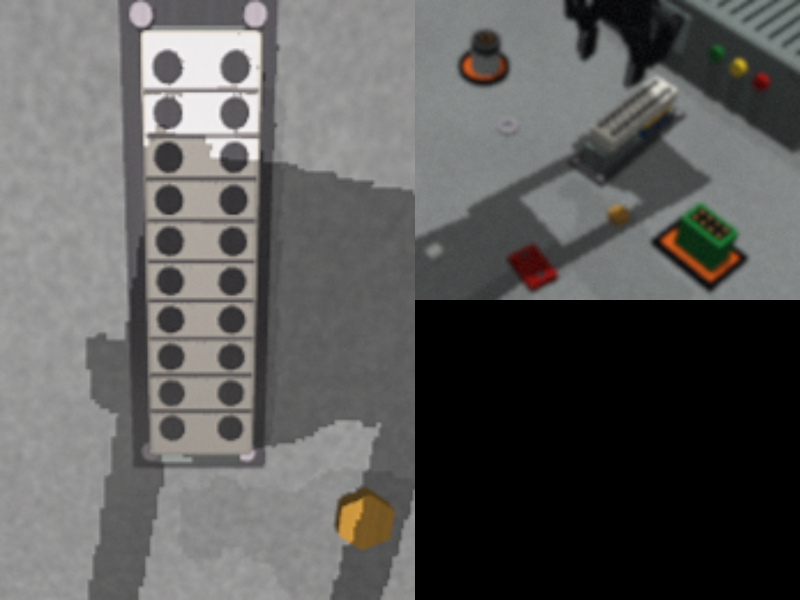

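The strip lies along the stand, with corners at crop (141,31), (262,31), (253,455) and (151,455). Both plugs stand upright in their nests. I'll check the strip's centring numerically before handing in.

```bash
python3 - <<'E'
from h import *
s,im=pickle.load(open('f.pkl','rb'))
f=lambda k:np.array(k)/2.307+[190,0]
Q=ray('wrist',f([(141,31),(262,31),(253,455),(151,455)]),58,s)[:,:2]
S=ray('wrist',f([(140,14),(255,14),(248,455),(150,452)]),3,s)[:,:2]
print(Q.mean(0),np.linalg.norm(Q-np.roll(Q,1,0),axis=1)); d=Q[0]+Q[1]-Q[2]-Q[3]; an=np.arctan2(d[1],d[0]); print(an,'stand',S.mean(0))
e=Q.mean(0)-[679.1,-19.1]; u=np.array([np.cos(.0775),np.sin(.0775)]); print('along',e@u,'across',e@[-u[1],u[0]])
E
```

```text
[678.57564868 -20.43448097] [128.32817586  34.968493   128.32199045  35.31899433]
0.07995784514098389 stand [678.79626417 -19.16240102]
along -0.6260961883341314 across -1.2898788074301617
```

The strip is within about 1.3 mm of centre and 0.1° of the stand's axis. Its two end widths match, so it is level. Handing in.

```bash
python3 -c "
from h import *
print(env.close_job(), env.read_state()['clock'])"
```

```text
the job is handed in; nothing more can be done
the job is handed in; nothing more can be done
```

The job is handed in at about 57 s of the 128 s allowed: both plugs stand in their nests, the strip lies level and centred to about 1.3 mm on the high step and the blue and yellow spacers, and the red spacer was left where it lay.

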